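# Pop the charged battery and stop it with the other finger

### The arm

A 7-joint arm with a two-finger parallel gripper is mounted at the origin on the work surface. World frame = base frame: x ahead of the robot, y to its left, z up, the work surface at z = 0. Lengths are in m, angles in rad, forces in N, time in s.
With the tool pointing down it reaches from about 0.425 to 0.95 m from the base axis. Payload 4.7 kg.
Tool frame: the origin (TCP) lies midway between the tips of the shut fingers; the grasp point (between the pads) lies 19 mm behind it; z points along the fingers, y is the line along which they close (so a half turn about z gives the same grasp; the last joint's range is limited). The gripper opens to 85 mm and grips with 20 to 120 N. Pads are 22 mm wide; open, the fingers measure 114 mm over their backs; the gripper's body (76 mm by 85 mm) begins 54 mm behind the grasp point. The pads swing forward as they close: fully open they stand 13 mm farther back than shut.
Start: joints at [1.302, 0.469, -0.049, 1.532, 0.024, 1.141, -0.082], TCP at [0.16, -0.656, 0.231] pointing down, gripper open.
Joint ranges: [-2.59, 2.59], [-0.33, 1.99], [-1.39, 1.29], [0.1, 2.45], [-1.04, 4.18], [0.21, 1.99], [-2.66, 2.66]. Speed limits (rad/s): [2.57, 2.57, 3.14, 3.14, 3.14, 3.14, 3.14].

### API

Orientations are given as a unit quaternion [w, x, y, z].
In Python, from cell import monitor, optics, env gives the robot as it stands.
- The arm moves only by the shell command python3 -m jog 'ROWS' [FORCE]. ROWS is JSON, a list of rows, each an object of numbers: "tx", "ty", "tz": the shift along the tool's x, y, z in mm; "ax", "ay", "az": the turn, a rotation vector about the tool's x, y, z in degrees; "gripper": the closure, from -1 (fully open) to 1 (shut). A call has 1 to 20 rows; each row shifts and turns the commanded pose from where the row before left it, along the tool's axes as they then stand; what a row does not reach is not made up. A row lasts 1/8 s, in which the tool goes at most 62.5 mm and 10.7 degrees, less where a joint would pass 70% of its speed; a pose out of reach is approached as far as the arm can. A call with a gripper value outside its range is refused whole. The fingers move at their own pace and stop on an object; FORCE is the grip in N (left out, the last holds). Time passes only in rows, so rows that do not move let the fingers close. It gives the time, the measured TCP pose, the force, the opening and the grip force at its end, in the units of the state.
- monitor.get_obs(): the state, without advancing time (a new reading comes with each control period).
- optics.camera(name): name is "scene" or "top"; returns a dict with "color" (420x560x3 uint8, red, green, blue), "z_map" (420x560 float32, m along the optical axis (not along the pixel's ray), 0 where there is no reading), "camera_matrix" (3x3 intrinsics, pixels), "dist_coeffs" ([k1, k2, p1, p2, k3] as OpenCV has them; the pictures are not rectified), "eye" and "attitude" of the camera in the world. Camera axes: x right, y up, looking along -z (the intrinsics and any distortion apply to the point x, -y, -z); pixel columns grow to the right and rows downward; lengths in m; the calibration is good to about 2 mm. A picture is of the moment at which its call begins.
- env.close_job(): hands the job in; it is judged then, once.
The state is a dict: "time": time; "joint_pos": joint angles; "joint_vel": joint speeds; "joint_torque": joint torques, N m; "tool_pos": TCP position; "ee_rot": TCP orientation; "contact_force": force on the tool from outside, world axes, zero at the start; "wrist_torque": the same for the moment, N m; "grip_width": opening from 0.0 (shut) to 1.0 (fully open); "grip_force": force on a finger pad.
Only numpy, scipy, OpenCV 4.12 (cv2) and the standard library are available. Lean on these libraries where they do the work, as an engineer would, in place of code of your own. Each camera call takes 0.05 s, during which the arm holds its last target. There are 200 camera calls.

### The job

Two battery packs sit in the chargers on the bench. On the charger with the green lamp, press the yellow release key with one fingertip and, as the spring throws the pack out, stop it with the other finger after it has come out a couple of centimetres, before its front runs past the front edge of the charger. Finish while holding it there, the pack lying on its bed and leaning against that finger; lift nothing, and leave the pack that is still charging (red lamp) and the other things on the bench where they are.

Things in the scene. Friction and masses are not known exactly. Their poses are not given: they have to be found in the camera images.
- green_charger: Fixed dark grey charging cradle with a GREEN lamp bar (48 x 20 mm) on its raised rear housing: the one to work on. 213 mm long (x), 102 wide (y). Origin: centre of its underside on the bench; +x from the open front to the rear housing (x 40 to 106 mm, top 122 mm above the bench), +y to the side with the yellow key, z up. Its slick bed slopes down to the front (-x) by 15 degrees; guides 16 mm high at y +-42 mm.
- green_charger_lip (a point): Middle of the front edge of that charger's bed, at x -106, z 14 mm in its frame. The seated pack's lower front edge lies 45 mm uphill of it. The front is open: a pack set free is pushed by a spring ejector (about 6 N at first, 30 mm stroke) and slides on down and off within half a second, so the stopping finger must stand ready before the key goes down.
- green_key_top (a point): Centre of the top of that charger's yellow release key (cap 26 mm along x, 22 mm along y). At rest it lies at x -67, y +62, z +57 mm in the charger's frame; the gap between cap and pack is 15 mm. Pressed right down it stands 47 mm above the bench and 2.6 mm farther to +x, still 5 mm above the guides.
- green_key (a joint): Travel of that key, square to the bed, m: 0 at rest, 0.010 right down; its catch frees the pack at 0.006. It springs back with 2.5 N at the start and 5 N right down; the loaded catch adds up to 2 N.
- green_pack: Loose black battery pack with a red band in the green-lamp charger, 110 mm along the bed, 72 wide, 58 high off the bed, 0.4 to 0.65 kg. Origin: middle of its lower front edge, on the bed; seated at x -63, y 0, z +26 mm in the charger's frame, its axes parallel to the charger's (level) while its shell leans with the bed.
- green_pack_front (a point): Centre of that pack's front (downhill) face, 72 wide, 58 high; seated at about x -72, y 0, z +54 mm in the charger's frame. The face leans forward: its upper edge is 7.5 mm farther to -x and 28 mm higher, so an upright finger meets that edge. Sliding out by d moves it -0.97 d in x, -0.26 d in z. With fingertips level and the key down, a finger in front still overlaps the face's upper 20 mm or more.
- red_charger: Second fixed charger of the same make and size, with a RED lamp bar (still charging) and its own yellow key; frame as the green one's. Not to be used.
- red_pack_front (a point): Centre of the front face of the like pack in the red-lamp charger, seated at about x -72, y 0, z +54 mm in that charger's frame. It must stay seated.
- socket: Dark steel impact socket standing between the chargers, towards the robot, 34 mm diameter, 56 mm high, origin at the centre of its underside. To be left alone.
- wrench: Steel wrench 190 mm long lying flat between the chargers, at their far end, origin under its middle. To be left alone.
- spray: Yellow spray can with red cap, 59 mm diameter, 178 mm high, standing to the right of the chargers, origin at the centre of its underside. To be left alone.
- torch: Black pocket torch with orange ring, 123 mm long, 36 mm high, lying to the left of the chargers, origin under its middle. To be left alone.
There are look-alikes about, which are no part of the job. Leave any orange look-alike of the part that bears red_pack_front alone. What is shaped like the green_pack but white is not meant.

How it is judged:
By the outcome, as a careful person would: the job done as asked, in the order asked, and still so for the second after the job is handed in, while the arm keeps its last pose, push and grip.
It also fails if it takes over 32 s, if anything falls off the work surface, if the arm or the gripper's body presses on something with over 40 N, if the wrist force passes 120 N, or if a joint passes its speed limit or range.

## Working session

There is one attempt and no reset: what is moved stays moved. The work goes in short steps, Python scripts to look and compute and a shell command to move; the robot and the scene stay as the last step left them, time stands still between calls to the robot, and variables do not carry over. Pictures are saved under pics/ and viewed, at most 10 in all, crops included, and the job is handed in when it is done.

```bash
ls; mkdir -p pics; cat > h.py <<'E'
import numpy as np,cv2
from cell import monitor,optics,env
from scipy.spatial.transform import Rotation as R
def cam(n):
    c=optics.camera(n); return c
def rot(a):
    a=np.array(a,float)
    return a if a.shape==(3,3) else R.from_quat(np.r_[a[1:],a[0]]).as_matrix()
def pts(c,uv,z=None):
    """pixels (N,2) -> world using z_map, or ray dirs"""
    uv=np.array(uv,float).reshape(-1,1,2)
    n=cv2.undistortPoints(uv,np.array(c['camera_matrix']),np.array(c['dist_coeffs'])).reshape(-1,2)
    d=np.c_[n[:,0],-n[:,1],-np.ones(len(n))]@rot(c['attitude']).T
    e=np.array(c['eye'])
    if z is not None: return e+d*((z-e[2])/d[:,2])[:,None]
    p=uv.reshape(-1,2).astype(int)
    return e+d*c['z_map'][p[:,1],p[:,0]][:,None]
E
python3 - <<'E'
from h import *
o=monitor.get_obs();print(o)
for n in('scene','top'):
    c=cam(n);cv2.imwrite(f'pics/{n}0.png',c['color'][:,:,::-1]);print(n,c['eye'],c['attitude'],c['camera_matrix'],c['dist_coeffs'])
E
```

```text
pics
{'time': 0.0, 'joint_pos': array([ 1.30209566,  0.46948213, -0.04861415,  1.53369913,  0.02409429,
        1.14100867, -0.0822894 ]), 'joint_vel': array([ 0.00291717,  0.00135029,  0.0005926 ,  0.00018913,  0.00011178,
       -0.00035335, -0.00185933]), 'joint_torque': array([-1.93733285e-04, -5.10307896e+01, -4.69296647e-02, -2.37715334e+01,
        1.06877324e-02,  7.58923095e-03,  1.62022434e-05]), 'tool_pos': array([ 0.16020075, -0.65510475,  0.23023185]), 'ee_rot': array([-9.94604882e-04,  9.92816645e-01,  1.19641538e-01, -1.50363538e-04]), 'contact_force': array([-0.00054836, -0.36997003, -0.32330553]), 'wrist_torque': array([-0.03254821, -0.02825524,  0.00769629]), 'grip_force': 0.0, 'grip_width': 1.0015237083896606}
scene [ 1.01635607 -0.89276025  0.95655782] [0.88655164 0.39428442 0.10158829 0.21964929] [[500.29084433   0.         275.85052841]
 [  0.         500.29084433 205.63659162]
 [  0.           0.           1.        ]] [-0.10958327  0.          0.          0.          0.        ]
top [ 0.44178762 -0.0173036   1.34796443] [-0.70342573 -0.03450902  0.0319955   0.70920918] [[397.36048448   0.         271.60943535]
 [  0.         397.36048448 211.66229238]
 [  0.           0.           1.        ]] [-0.00139158  0.          0.          0.          0.        ]
```

View pics/scene0.png

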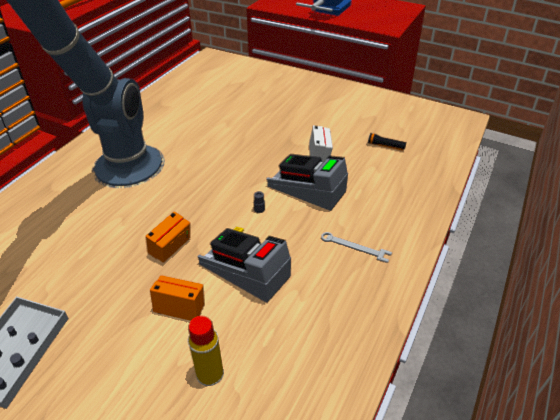

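View pics/top0.png

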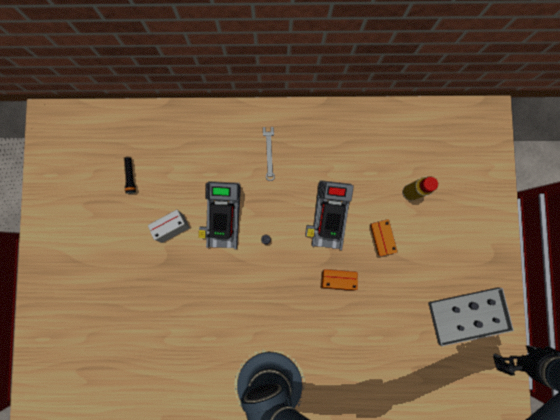

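The top view shows the green lamp at (221,191) with its key at (203,233), the red lamp at (337,191), the white look-alike at (168,225) and the socket at (266,240). Next I measure the green charger.

```bash
cat > m.py <<'E'
from h import *
for n in('top','scene'):
    c=cam(n);im=c['color'];hsv=cv2.cvtColor(im,cv2.COLOR_RGB2HSV)
    g=cv2.inRange(hsv,(50,150,120),(75,255,255)); y=cv2.inRange(hsv,(24,150,120),(34,255,255))
    for nm,m,z in(('lamp',g,.122),('key',y,.057)):
        k,l,s,ce=cv2.connectedComponentsWithStats(m)
        for i in range(1,k):
            if s[i,4]>25:
                v,u=np.where(l==i);P=pts(c,np.c_[u,v]);Q=pts(c,[ce[i]],z)[0]
                r=cv2.minAreaRect((pts(c,np.c_[u,v],z)[:,:2]*1000).astype(np.float32))
                print(n,nm,ce[i].round(1),s[i,4],'depth',np.median(P,0).round(4),'plane',Q.round(4),r)
    V,U=np.mgrid[0:420,0:560];P=pts(c,np.c_[U.ravel(),V.ravel()])
    if n=='top':
        near=(np.abs(P[:,0]-.59)<.16)&(np.abs(P[:,1]-.14)<.09)
        for lo,hi in((.112,.135),(.012,.2)):
            m=near&(P[:,2]>lo)&(P[:,2]<hi);print(lo,m.sum(),cv2.minAreaRect((P[m][:,:2]*1000).astype(np.float32)),P[m].mean(0))
        cv2.imwrite('pics/crop1.png',cv2.resize(im[165:265,130:290,::-1],None,fx=5,fy=5,interpolation=cv2.INTER_CUBIC))
E
python3 m.py
```

```text
top lamp [220.4 190.9] 92 depth [0.6243 0.1457 0.1182] plane [0.6238 0.1458 0.122 ] ((623.5005493164062, 145.37538146972656), (46.857078552246094, 18.871410369873047), 89.50529479980469)
top key [310.4 232.3] 45 depth [ 0.4962 -0.1374  0.0564] plane [ 0.4954 -0.1387  0.057 ] ((494.7014465332031, -137.27320861816406), (19.46182632446289, 22.805103302001953), 88.98193359375)
top key [201.5 233.7] 44 depth [0.4928 0.2153 0.0562] plane [0.4938 0.2151 0.057 ] ((494.2579040527344, 215.1478271484375), (22.937808990478516, 16.264705657958984), 0.456304132938385)
0.112 394 ((615.9406127929688, 146.11170959472656), (100.70588684082031, 71.15397644042969), 86.47178649902344) [0.63065909 0.14641186 0.11709952]
0.012 2220 ((556.2092895507812, 161.59420776367188), (125.65644836425781, 216.11065673828125), 86.41472625732422) [0.55449796 0.14804447 0.07977995]
scene lamp [328.9 164.5] 79 depth [0.6237 0.1451 0.1195] plane [0.6249 0.1414 0.122 ] ((624.9326171875, 141.72604370117188), (53.569156646728516, 19.00442123413086), 86.66683959960938)
scene key [238.4 228.8] 31 depth [ 0.497  -0.135   0.0578] plane [ 0.4975 -0.1349  0.057 ] ((497.15826416015625, -134.7746124267578), (21.517959594726562, 12.884543418884277), 3.050886631011963)
```

View pics/crop1.png

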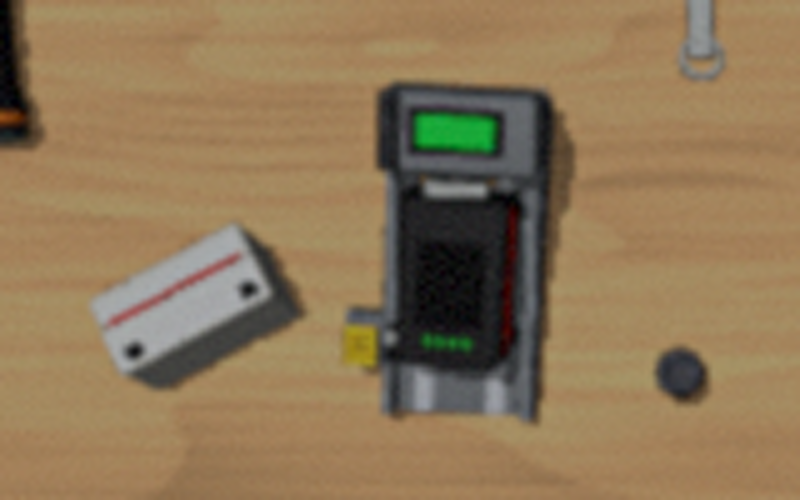

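```bash
python3 -m jog '[{"tz":-45,"gripper":-0.48},{"tz":-45},{"tx":39.5,"ty":-26.9},{"tx":39.5,"ty":-26.9},{"tx":39.5,"ty":-26.9},{"tx":39.5,"ty":-26.9},{"tx":39.5,"ty":-26.9},{"tx":39.5,"ty":-26.9},{"tx":39.5,"ty":-26.9},{"tx":39.5,"ty":-26.9},{"tx":39.5,"ty":-26.9},{"tx":39.5,"ty":-26.9}]'; python3 -m jog '[{"tx":11.4,"ty":-46.6},{"tx":11.4,"ty":-46.6},{"tx":11.4,"ty":-46.6},{"tx":11.4,"ty":-46.6},{"tx":11.4,"ty":-46.6},{"tx":11.4,"ty":-46.6},{"tx":11.4,"ty":-46.6},{"tx":11.4,"ty":-46.6},{"tx":11.4,"ty":-46.6},{"tx":11.4,"ty":-46.6}]'
python3 - <<'E'
from h import *
c=cam('top')  # arm may hide; charger/box geometry from scene
c=cam('scene');V,U=np.mgrid[0:420,0:560];P=pts(c,np.c_[U.ravel(),V.ravel()]);hsv=c['color'].reshape(-1,3).astype(int)
m=(hsv.min(1)>130)&(P[:,0]>.4)&(P[:,0]<.62)&(P[:,1]>.2)&(P[:,1]<.4)&(P[:,2]>.03)
print('white box',m.sum(),P[m].min(0),P[m].max(0))
print(monitor.get_obs()['joint_pos'])
E
```

```text
white box 318 [0.47558938 0.26846547 0.06251139] [0.57205547 0.39216376 0.08327558]
[ 1.30211263  0.46892328 -0.04863014  1.53289411  0.02408873  1.14096596
 -0.08226722]invalid input at $[0]: expected keys tx, ty, tz, ax, ay, az, gripper
invalid input at $[0]: expected keys tx, ty, tz, ax, ay, az, gripper
```

```bash
python3 -m jog '[{"tx":0,"ty":0,"tz":-45,"ax":0,"ay":0,"az":0,"gripper":-0.48},{"tx":0,"ty":0,"tz":-45,"ax":0,"ay":0,"az":0,"gripper":-0.48},{"tx":49.4,"ty":-33.6,"tz":0,"ax":0,"ay":0,"az":0,"gripper":-0.48},{"tx":49.4,"ty":-33.6,"tz":0,"ax":0,"ay":0,"az":0,"gripper":-0.48},{"tx":49.4,"ty":-33.6,"tz":0,"ax":0,"ay":0,"az":0,"gripper":-0.48},{"tx":49.4,"ty":-33.6,"tz":0,"ax":0,"ay":0,"az":0,"gripper":-0.48},{"tx":49.4,"ty":-33.6,"tz":0,"ax":0,"ay":0,"az":0,"gripper":-0.48},{"tx":49.4,"ty":-33.6,"tz":0,"ax":0,"ay":0,"az":0,"gripper":-0.48},{"tx":49.4,"ty":-33.6,"tz":0,"ax":0,"ay":0,"az":0,"gripper":-0.48},{"tx":49.4,"ty":-33.6,"tz":0,"ax":0,"ay":0,"az":0,"gripper":-0.48}]'; python3 -m jog '[{"tx":14.25,"ty":-58.25,"tz":0,"ax":0,"ay":0,"az":0,"gripper":-0.48},{"tx":14.25,"ty":-58.25,"tz":0,"ax":0,"ay":0,"az":0,"gripper":-0.48},{"tx":14.25,"ty":-58.25,"tz":0,"ax":0,"ay":0,"az":0,"gripper":-0.48},{"tx":14.25,"ty":-58.25,"tz":0,"ax":0,"ay":0,"az":0,"gripper":-0.48},{"tx":14.25,"ty":-58.25,"tz":0,"ax":0,"ay":0,"az":0,"gripper":-0.48},{"tx":14.25,"ty":-58.25,"tz":0,"ax":0,"ay":0,"az":0,"gripper":-0.48},{"tx":14.25,"ty":-58.25,"tz":0,"ax":0,"ay":0,"az":0,"gripper":-0.48},{"tx":14.25,"ty":-58.25,"tz":0,"ax":0,"ay":0,"az":0,"gripper":-0.48}]'
```

```text
time: 1.55
tool_pos: [0.4814, -0.2992, 0.3216]
ee_rot: [0.0, 0.993, 0.119, 0.0]
contact_force: [0.4, -0.2, -0.2]
grip_width: 0.741
grip_force: 0.0
time: 2.55
tool_pos: [0.4803, 0.1807, 0.3216]
ee_rot: [0.0, 0.993, 0.119, 0.001]
contact_force: [0.9, -0.5, -0.5]
grip_width: 0.743
grip_force: 0.0
```

```bash
python3 -m jog '[{"tx":0,"ty":0,"tz":0,"ax":0,"ay":0,"az":-10.5,"gripper":-0.48},{"tx":0,"ty":0,"tz":0,"ax":0,"ay":0,"az":-10.5,"gripper":-0.48},{"tx":0,"ty":0,"tz":0,"ax":0,"ay":0,"az":-10.5,"gripper":-0.48},{"tx":0,"ty":0,"tz":0,"ax":0,"ay":0,"az":-10.5,"gripper":-0.48},{"tx":0,"ty":0,"tz":0,"ax":0,"ay":0,"az":-10.5,"gripper":-0.48},{"tx":0,"ty":0,"tz":0,"ax":0,"ay":0,"az":-10.5,"gripper":-0.48},{"tx":0,"ty":0,"tz":0,"ax":0,"ay":0,"az":-10.5,"gripper":-0.48},{"tx":0,"ty":0,"tz":0,"ax":0,"ay":0,"az":-10.5,"gripper":-0.48},{"tx":0,"ty":0,"tz":0,"ax":0,"ay":0,"az":-10.5,"gripper":-0.48},{"tx":0,"ty":0,"tz":0,"ax":0,"ay":0,"az":-10.5,"gripper":-0.48},{"tx":0,"ty":0,"tz":0,"ax":0,"ay":0,"az":-10.5,"gripper":-0.48},{"tx":0,"ty":0,"tz":0,"ax":0,"ay":0,"az":-10.5,"gripper":-0.48}]'
cat > t.py <<'E'
from h import *
O=np.array([.556,.150]);yaw=np.radians(-3.5);C=np.array([[np.cos(yaw),-np.sin(yaw)],[np.sin(yaw),np.cos(yaw)]])
o=monitor.get_obs();p=np.array(o['tool_pos']);T=rot(o['ee_rot']);y=C.T@T[:2,1];y/=np.hypot(*y);x=C.T@T[:2,0]
h=(85*o['grip_width']+14.5)/2
loc=C.T@(p[:2]-O)*1000
print('tcp local',loc,'z',p[2]*1000,'y dir',np.degrees(np.arctan2(*y[::-1])),'half',h,'F',o['contact_force'])
for s in(1,-1):
    f=loc+s*h*y; cor=[f+a*7.25*y+b*11*x for a in(1,-1) for b in(1,-1)]
    print('key' if s==1 else 'stop','centre',f.round(1),'corners',np.round(cor,1).tolist())
k=np.array([-66,62.])                    # wanted key finger centre
d=k-(loc+h*y); w=C@d
print('shift world',w,'tool',T[:2,:2].T@w,'stop centre then',k-2*h*y,'stop max x',k[0]-2*h*y[0]+7.25*abs(y[0])+11*abs(x[0]))
E
python3 t.py
```

```text
time: 4.05
tool_pos: [0.4804, 0.1789, 0.3213]
ee_rot: [0.0, 0.341, 0.94, -0.0]
contact_force: [0.2, 0.2, -0.2]
grip_width: 0.74
grip_force: 0.0
tcp local [-77.19942005  24.20959635] z 321.3180071023073 y dir 53.57414419170829 half 38.70224344984004 F [ 0.24154216  0.20901814 -0.22498619]
key centre [-54.2  55.4] corners [[-58.8, 67.7], [-41.1, 54.7], [-67.4, 56.0], [-49.7, 43.0]]
stop centre [-100.2   -6.9] corners [[-104.7, 5.4], [-87.0, -7.6], [-113.3, -6.2], [-95.6, -19.3]]
shift world [-11.35335609   7.35640224] tool [13.4279188  -1.64509039] stop centre then [-111.96139489   -0.28165678] stop max x -98.80559015124017
```

```bash
python3 -m jog '[{"tx":13.4,"ty":-1.6,"tz":30,"ax":0,"ay":0,"az":0,"gripper":-0.48},{"tx":0,"ty":0,"tz":60,"ax":0,"ay":0,"az":0,"gripper":-0.48},{"tx":0,"ty":0,"tz":60,"ax":0,"ay":0,"az":0,"gripper":-0.48},{"tx":0,"ty":0,"tz":60,"ax":0,"ay":0,"az":0,"gripper":-0.48},{"tx":0,"ty":0,"tz":20,"ax":0,"ay":0,"az":0,"gripper":-0.48},{"tx":0,"ty":0,"tz":0,"ax":0,"ay":0,"az":0,"gripper":-0.48}]'
python3 t.py; python3 - <<'E'
from h import *
c=cam('scene');d=cam('top')
a=cv2.resize(c['color'][110:220,230:390,::-1],(800,550),interpolation=cv2.INTER_CUBIC)
cv2.imwrite('pics/s2.png',a)
cv2.imwrite('pics/t2.png',cv2.resize(d['color'][165:265,130:290,::-1],(800,500),interpolation=cv2.INTER_CUBIC))
E
```

```text
time: 4.8
tool_pos: [0.4692, 0.1867, 0.0912]
ee_rot: [-0.0, 0.344, 0.939, -0.0]
contact_force: [-0.5, 0.0, 0.5]
grip_width: 0.739
grip_force: 0.0
tcp local [-88.87048708  31.30284683] z 91.23323846250616 y dir 53.25915935131319 half 38.637714692980765 F [-0.5360596   0.03362049  0.49460061]
key centre [-65.8  62.3] corners [[-70.2, 74.7], [-52.6, 61.5], [-78.9, 63.0], [-61.3, 49.9]]
stop centre [-112.     0.3] corners [[-116.5, 12.7], [-98.8, -0.4], [-125.1, 1.1], [-107.5, -12.0]]
shift world [-0.25819406 -0.24986197] tool [ 0.03567725 -0.35752235] stop centre then [-1.12225892e+02  7.53770762e-02] stop max x -99.07412859699537
```

View pics/s2.png

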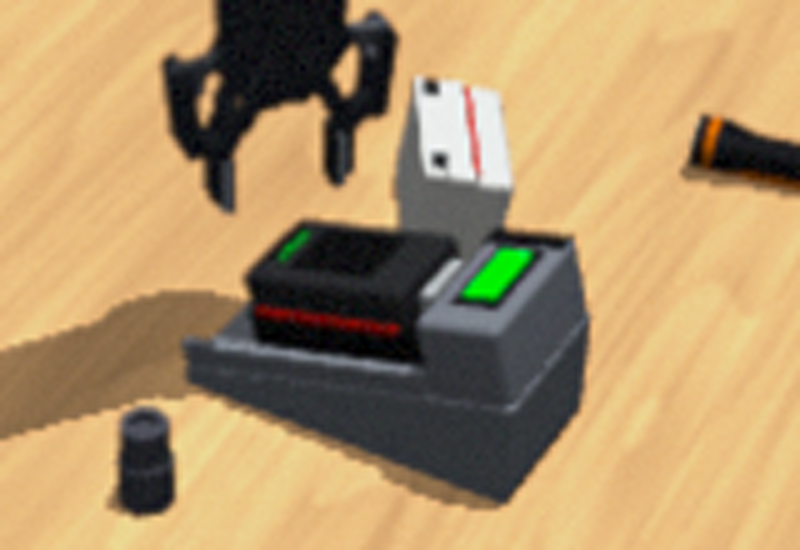

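View pics/t2.png

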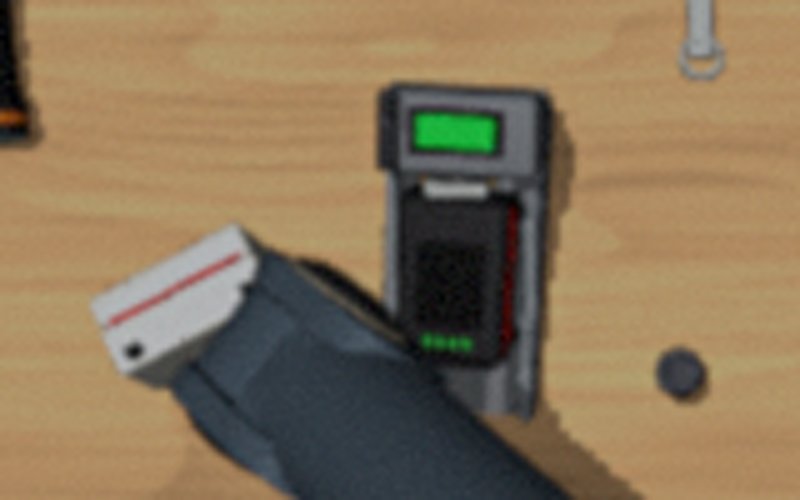

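The scene crop shows the stop fingertip near pixel (276,152) and the key fingertip near (298,146), both clear of the pack and white box. I'll check both tips by depth.

```bash
python3 - <<'E'
from h import *
O=np.array([.556,.150]);yaw=np.radians(-3.5);C=np.array([[np.cos(yaw),-np.sin(yaw)],[np.sin(yaw),np.cos(yaw)]])
c=cam('scene');V,U=np.mgrid[0:420,0:560];P=pts(c,np.c_[U.ravel(),V.ravel()])
L=(P[:,:2]-O)@C*1000;z=P[:,2]*1000
for n,k in(('key',(-66,62)),('stop',(-112,0))):
    m=(np.hypot(*(L-k).T)<24)&(z>84)&(z<125)
    q=L[m];print(n,m.sum(),'zmin',np.sort(z[m])[:6].round(1),'med',np.median(q,0),'min',q.min(0),'max',q.max(0))
# charger lip & guides seen from scene: right guide outer edge
m=(abs(L[:,0])<125)&(abs(L[:,1])<70)&(z>12)&(z<140)
print('charger extent',np.percentile(L[m],[.5,99.5],axis=0))
g=(z>60)&(z<100)&(L[:,0]>-95)&(L[:,0]<-60)&(abs(L[:,1])<45)
print('pack front',g.sum(),np.percentile(L[g],[1,50,99],axis=0),np.percentile(z[g],[1,50,99]))
E
```

```text
key 39 zmin [100.  100.2 101.3 103.6 103.8 105.4] med [-63.09793634  55.57900127] min [-76.82496681  48.00252003] max [-56.60932193  63.17171014]
stop 42 zmin [ 99.8 102.1 103.9 104.6 106.  106.5] med [-105.83252198   -4.4567687 ] min [-122.06801698  -11.25384164] max [-96.32446303   1.92406147]
charger extent [[-111.58129987  -54.9892626 ]
 [ 106.22201442   58.48369651]]
pack front 96 [[-79.43234784 -35.99910912]
 [-67.68116409 -20.36000321]
 [-60.13046664  29.66628066]] [60.41496498 84.00195606 90.3549362 ]
```

```bash
python3 -m jog '[{"tx":1.6,"ty":-1.2,"tz":16,"ax":0,"ay":0,"az":0,"gripper":-0.48},{"tx":0,"ty":0,"tz":18,"ax":0,"ay":0,"az":0,"gripper":-0.48},{"tx":0,"ty":0,"tz":0,"ax":0,"ay":0,"az":0,"gripper":-0.48},{"tx":0,"ty":0,"tz":0,"ax":0,"ay":0,"az":0,"gripper":-0.48}]' 40
python3 -m jog '[{"tx":0,"ty":0,"tz":3,"ax":0,"ay":0,"az":0,"gripper":-0.48},{"tx":0,"ty":0,"tz":3,"ax":0,"ay":0,"az":0,"gripper":-0.48},{"tx":0,"ty":0,"tz":2,"ax":0,"ay":0,"az":0,"gripper":-0.48},{"tx":0,"ty":0,"tz":0,"ax":0,"ay":0,"az":0,"gripper":-0.48}]'; python3 t.py
```

```text
time: 5.45
tool_pos: [0.4672, 0.1868, 0.0572]
ee_rot: [-0.0, 0.344, 0.939, 0.0]
contact_force: [0.8, -0.3, 0.7]
grip_width: 0.737
grip_force: 0.0
time: 5.95
tool_pos: [0.4675, 0.1868, 0.0494]
ee_rot: [0.0, 0.344, 0.939, 0.0]
contact_force: [-0.6, 0.4, 2.5]
grip_width: 0.741
grip_force: 1.0
tcp local [-90.61502216  31.30848602] z 49.428690636085626 y dir 53.23771813263851 half 38.76258025319321 F [-0.63234024  0.44770573  2.48669243]
key centre [-67.4  62.4] corners [[-71.9, 74.8], [-54.3, 61.6], [-80.6, 63.1], [-62.9, 50.0]]
stop centre [-113.8    0.3] corners [[-118.3, 12.6], [-100.7, -0.5], [-127.0, 1.0], [-109.3, -12.1]]
shift world [ 1.39100846 -0.4479335 ] tool [-1.3509639   0.55717603] stop centre then [-1.12398525e+02 -1.07385920e-01] stop max x -99.24704659869873
```

```bash
python3 -m jog '[{"tx":0,"ty":0,"tz":4,"ax":0,"ay":0,"az":0,"gripper":-0.48},{"tx":0,"ty":0,"tz":5,"ax":0,"ay":0,"az":0,"gripper":-0.48},{"tx":0,"ty":0,"tz":0,"ax":0,"ay":0,"az":0,"gripper":-0.48},{"tx":0,"ty":0,"tz":0,"ax":0,"ay":0,"az":0,"gripper":-0.48},{"tx":0,"ty":0,"tz":0,"ax":0,"ay":0,"az":0,"gripper":-0.48},{"tx":0,"ty":0,"tz":0,"ax":0,"ay":0,"az":0,"gripper":-0.48}]'; python3 t.py
cat > v.py <<'E'
from h import *
import sys
O=np.array([.556,.150]);yaw=np.radians(-3.5);C=np.array([[np.cos(yaw),-np.sin(yaw)],[np.sin(yaw),np.cos(yaw)]])
c=cam('scene');V,U=np.mgrid[0:420,0:560];P=pts(c,np.c_[U.ravel(),V.ravel()])
L=(P[:,:2]-O)@C*1000;z=P[:,2]*1000
g=(abs(L[:,1])<33)&(L[:,0]>-110)&(L[:,0]<50)&(abs(z-(82+.268*(L[:,0]+79.5)))<5)
print('pack top x range',np.percentile(L[g][:,0],[1,3,97,99]),g.sum())
cv2.imwrite(sys.argv[1],cv2.resize(c['color'][110:220,230:390,::-1],(800,550),interpolation=cv2.INTER_CUBIC))
E
python3 v.py pics/s3.png
```

```text
time: 6.7
tool_pos: [0.4658, 0.1869, 0.0407]
ee_rot: [-0.001, 0.344, 0.939, -0.001]
contact_force: [-5.8, -1.2, 12.7]
grip_width: 0.74
grip_force: 9.6
tcp local [-92.24556554  31.29361147] z 40.66633568114175 y dir 53.23017268971215 half 38.70505680785274 F [-5.76454286 -1.19964376 12.68261135]
key centre [-69.1  62.3] corners [[-73.5, 74.7], [-55.9, 61.5], [-82.2, 63.1], [-64.6, 49.9]]
stop centre [-115.4    0.3] corners [[-119.9, 12.7], [-102.3, -0.5], [-128.6, 1.1], [-110.9, -12.1]]
shift world [ 3.0527059  -0.48543869] tool [-2.64302063  1.60283632] stop centre then [-1.12337836e+02 -9.11709475e-03] stop max x -99.1864698379601
pack top x range [-101.71200019  -99.57659576    2.45733188   48.06290979] 434
```

View pics/s3.png

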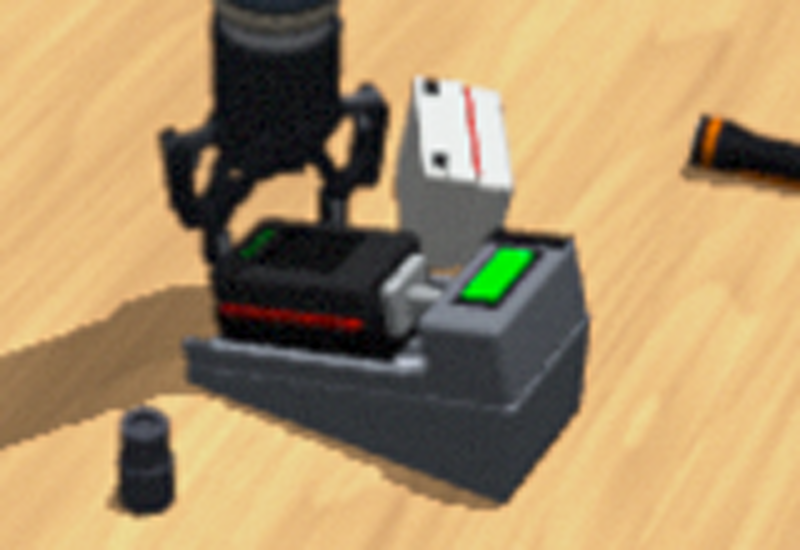

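The picture shows the pack about 22 mm out with its front at crop (215,290), short of the lip. It leans on the stop finger, with the ejector plate behind it. I'll check that it is steady, then hand in.

```bash
python3 -m jog '[{"tx":0,"ty":0,"tz":0,"ax":0,"ay":0,"az":0,"gripper":-0.48},{"tx":0,"ty":0,"tz":0,"ax":0,"ay":0,"az":0,"gripper":-0.48},{"tx":0,"ty":0,"tz":0,"ax":0,"ay":0,"az":0,"gripper":-0.48},{"tx":0,"ty":0,"tz":0,"ax":0,"ay":0,"az":0,"gripper":-0.48}]'; python3 v.py pics/s4.png && python3 -c "
from cell import env
print(env.close_job())"
```

```text
time: 7.25
tool_pos: [0.4659, 0.1869, 0.0407]
ee_rot: [-0.001, 0.344, 0.939, -0.001]
contact_force: [-6.8, -1.2, 12.0]
grip_width: 0.742
grip_force: 9.6
pack top x range [-106.67941383 -100.17471601    3.67263542   48.17485542] 430
the job is handed in; nothing more can be done
None
```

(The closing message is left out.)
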